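# Lift a boiled egg out of its cup with the tongs

### The job

Pick up the kitchen tongs by their black grips, close their jaws on the egg standing in the egg cup and lift it out, at least 10 cm up. Never touch the egg with the gripper itself, leave the egg cup standing and do not disturb the timer or the glass. Finish while still holding the tongs closed on the egg, up in the air and at rest.

Things in the scene. Friction and masses are not known exactly. Their poses are not given: they have to be found in the camera images.
- tongs_grip (a point): Scoop-jaw steel kitchen tongs, 90 g, lying on the surface, arms closing level. Point midway between the two black grip panels, 18 mm up, near the centre of mass; x towards the jaws, y towards the left arm (closing line), z up. Panels: 68 mm long, 34 mm high, 57 mm over their outer faces open, 40 mm when closed on the egg. Pivot hub 100 mm behind (-x), loop to -130 mm; tongs 36 mm high.
- tongs_jaws (a point): Point midway between the tongs' jaws, 105 mm ahead (+x) of tongs_grip, same height and axes. Each jaw is a shallow scoop 34 mm long, 36 mm high, its front and back edges bent 6 mm inward. Open, the jaws are 78 mm apart at their middles, 84 mm over all; they close 2 mm per 1 mm of panel width (64 mm apart at 50 mm over the panels, 44 mm at 40 mm).
- tongs_left (a joint): Closing angle (rad) of the tongs' left arm; the right mirrors it. 0 open, about 0.08 closed on the egg, 0.16 shut. A spring opens them: each panel takes 2.5 N to start closing, 5 N at 50 mm over the panels, 8 N at 40 mm. Part closed to about 50 mm they are held firmly by the spring, with the jaws still wide enough to pass over the egg.
- egg_middle (a point): Light brown hen's egg, 44 mm across and 54 mm tall, 60 g, hard and rigid, standing blunt end down in the egg cup. This point is on its axis at its widest girth, 22 mm above its bottom, 32 mm below its tip, and about 59 mm above the work surface at the start. z axis: along the egg to its pointed end.
- egg_cup: White porcelain egg cup, loose, 45 mm tall, 140 g: foot 52 mm across, narrow stem, bowl 41 mm across at the rim (narrower than the egg, so the jaws can reach below the girth). Origin: centre of its underside; z axis up.
- timer: Round cream and grey kitchen timer, 60 mm across, 41 mm tall, a bystander. Origin: centre of its underside.
- glass: Clear drinking glass, 65 mm across, 88 mm tall, a bystander. Origin: centre of its underside.

How it is judged (in metres and radians):
On the way, in this order (a step that is already met when the one before it is completed fails the run):
1. the tongs are lifted off the work surface by the gripper (height (world z) of tongs_grip above 0.035 m and contact force between the fingers and tongs above 0.5 N), for 0.2 s.
2. the jaws are squeezed on the egg (contact force between tongs and egg above 0.5 N and distance between tongs_jaws and egg_middle below 0.03 m and value of joint tongs_left above 0.05 rad), for 0.2 s.
At the end, for the whole second after the job is handed in: The gripper holds the tongs, and their jaws squeeze the egg (over 0.5 N, girth within 30 mm of the jaws' midpoint) with its girth over 150 mm above the work surface, at rest (under 50 mm/s), off the cup; the egg cup stands upright (within 0.15 rad) on the work surface (all of step 2 and height (world z) of egg_middle above 0.15 m and contact force between the fingers and tongs above 1 N and contact force between egg and egg_cup below 0.05 N and linear speed of egg below 0.05 m/s and height (world z) of tongs_grip above 0.1 m and angle between egg_cup's own z axis and vertical below 0.15 rad and height (world z) of egg_cup between -0.01 and 0.01 m); the arm keeps its last pose, push and grip.
It fails at once if the gripper or arm touches the egg (contact force between any of the fingers, the arm and egg above 0.3 N).
It fails at once if the egg cup is knocked over (angle between egg_cup's own z axis and vertical above 0.6 rad).
It fails at once if a bystander is disturbed (moved more than 30 mm) (distance of any of timer, glass from where it was at the start of the episode above 0.03 m).
It also fails if it takes over 40 s, if anything falls off the work surface, if the arm or the gripper's body presses on something with over 40 N, if the wrist force passes 120 N, or if a joint passes its speed limit or range.

### The arm

A 6-joint arm with a two-finger parallel gripper is mounted at the origin on a cart in front of the work surface, level with it; the furniture and walls round the work are solid. World frame = base frame: x ahead of the robot, y to its left, z up, the work surface at z = 0. Lengths are in mm, angles in rad, forces in N, time in s.
With the tool pointing down it reaches from about 350 to 975 mm from the base axis. Payload 7.1 kg.
Tool frame: the origin (TCP) lies at the very end of the fingers, on their centre line; the grasp point (between the pads) lies 19 mm behind it; z points along the fingers, y is the direction in which the jaws open and shut (so a half turn about z gives the same grasp; the last joint's range is limited). The gripper opens to 88 mm and grips with 3 to 60 N. Pads are 20 mm wide; open, the fingers measure 115 mm over their backs; the gripper's body (75 mm by 178 mm) begins 61 mm behind the grasp point.
Start: joints at [-1.131, 0.423, 1.63, -0, 1.089, -0.019], TCP at [276.809, -560.34, 222.675] pointing down, gripper open.
Joint ranges: [-3, 3], [-0.9, 2.11], [0.09, 2.58], [-1.31, 4.45], [0.11, 2.69], [-2.54, 2.54]. Speed limits (rad/s): [2.39, 2.39, 3.01, 3.14, 3.14, 3.14].

### API

Orientations are given as a rotation vector (axis times angle).
In Python, from workcell import * gives the robot as it stands.
- The arm moves only by the tool play_rows, never from a script. Its argument "plan" is text: rows parted by semicolons, each of 7 numbers parted by spaces: the finger opening in cm, from 0 to 8.78, then the shift along the tool's x, y, z in cm, then the turn, a rotation vector about the tool's x, y, z in degrees. A call has 1 to 20 rows; each row shifts and turns the commanded pose from where the row before left it, along the tool's axes as they then stand; what a row does not reach is not made up. A row lasts 1/8 s, in which the tool goes at most 62.5 mm and 10.7 degrees, less where a joint would pass 70% of its speed; a pose out of reach is approached as far as the arm can. A call is refused whole if a number of a shift passes 6.25 or a number of a turn 10.7, either way. A call with a gripper value outside its range is refused whole. The fingers move at their own pace and stop on an object; the grip force is fixed at half the most. Time passes only in rows, so rows that do not move let the fingers close. It gives the time, the measured TCP pose, the force and the opening at its end, in the units of the state.
- get_obs(): the state, without advancing time (a new reading comes with each control period).
- get_image(name): name is "scene" or "top" or "wrist"; returns a dict with "pixels" (480x640x3 uint8, red, green, blue), "range_z" (480x640 float32, mm along the optical axis (not along the pixel's ray), 0 where there is no reading), "fx", "fy", "cx", "cy" (pixels), "eye" and "attitude" of the camera in the world. Camera axes: x right, y down, z forward; pixel columns grow to the right and rows downward; lengths in mm; the calibration is good to about 2 mm. A picture is of the moment at which its call begins.
- close_job(): hands the job in, once; it reports no verdict.
The state is a dict: "t": time; "qpos": joint angles; "qvel": joint speeds; "joint_torque": joint torques, N m; "ee_pos": TCP position; "orientation": TCP orientation; "ft_force": force on the tool from outside, world axes, zero at the start; "moment": the same for the moment, N m; "width": finger opening in mm.
Only numpy, scipy, OpenCV 4.12 (cv2) and the standard library are available. Lean on these libraries where they do the work, as an engineer would, in place of code of your own. Each camera call takes 0.05 s, during which the arm holds its last target. There are 200 camera calls.

## Working session

There is one attempt and no reset: what is moved stays moved. The work goes in short steps, Python scripts to look and compute and a tool call to move; the robot and the scene stay as the last step left them, time stands still between calls to the robot, and variables do not carry over. Pictures are saved under pics/ and viewed, about 8 in all and at most 12, crops included, and the job is handed in when it is done.

Besides the shell and the picture viewer there is one more tool, called after "Emit:" as a command line: name --argument value ..., lists and objects as JSON in quotes. play_rows: Moves the arm, as the interface text tells. Its arguments: {"type":"object","properties":{"plan":{"type":"string"}},"required":["plan"]}

```bash
mkdir -p pics; ls; python3 - <<'E'
from workcell import *
import cv2, numpy as np
print(get_obs())
for n in ("top","scene"):
    d=get_image(n); cv2.imwrite(f"pics/{n}0.png",d["pixels"][:,:,::-1]); np.savez(f"{n}0.npz",**d)
    print(n,d["fx"],d["fy"],d["cx"],d["cy"],d["eye"],d["attitude"])
E
```

```text
pics
{'t': 0.0, 'qpos': array([-1.13101642e+00,  4.23811119e-01,  1.63068752e+00, -2.89045401e-05,
        1.08858547e+00, -1.90054741e-02]), 'qvel': array([-5.97576578e-04,  5.18907144e-04,  1.28959824e-03,  1.27218914e-04,
        3.04777530e-04,  6.16412882e-05]), 'joint_torque': array([ 2.37089705e-03, -5.44622433e+01, -2.73662406e+01,  6.45035505e-02,
        2.27964192e-02, -1.29110340e-04]), 'ee_pos': array([ 276.56536168, -559.86433024,  221.92122378]), 'orientation': array([-3.05787760e+00, -7.14044774e-01,  5.28339421e-04]), 'ft_force': array([0.5098757 , 0.27149875, 0.17373009]), 'moment': array([-0.01529975, -0.04369825, -0.00469248]), 'width': 87.88321086305507}
top 621.7234468011825 621.7234468011825 318.18931789292725 241.69835509533428 [ 514.02183171  -19.881873   1127.46056932] [-2.18060038  2.18074424 -0.12503023]
scene 524.4718381992996 524.4718381992996 319.60321668958886 237.27296285208902 [834.72534288 327.46819278 823.89969033] [-0.75642932 -2.8168971   0.7463229 ]
```

View pics/top0.png

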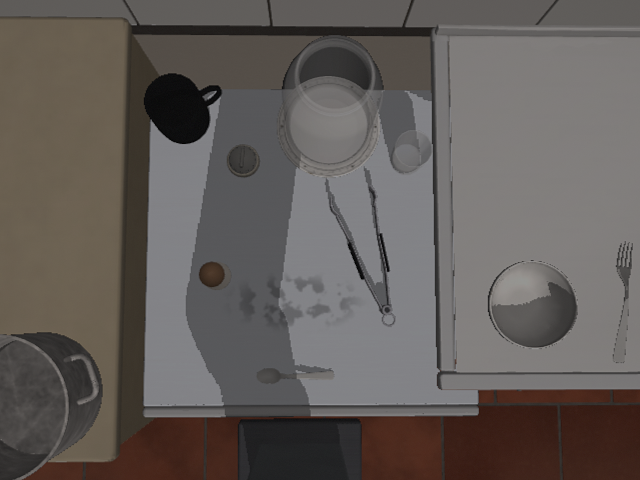

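View pics/scene0.png

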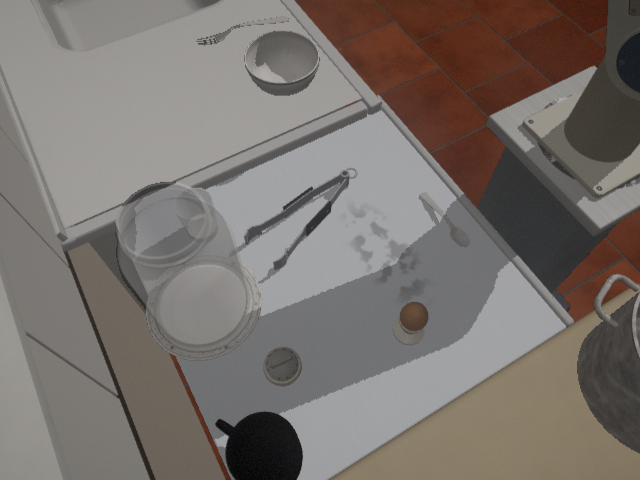

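The top view shows the tongs with black panels near (355,260) and (384,252), the hub at (387,309), the egg at (212,274), the timer at (243,160), and the glass at (410,152). A raised counter sits close to the tongs' right. The scene view agrees. Next I measure them.

```bash
cat > h.py <<'E'
import numpy as np, cv2
from scipy.spatial.transform import Rotation as R
def load(f): return dict(np.load(f))
def ray(d,u,v):
    r=R.from_rotvec(d["attitude"]).as_matrix()
    return r@np.array([(u-d["cx"])/d["fx"],(v-d["cy"])/d["fy"],1.0])
def plane(d,u,v,z):
    r=ray(d,u,v); return d["eye"]+r*(z-d["eye"][2])/r[2]
def pts(d):
    v,u=np.mgrid[0:480,0:640]
    c=np.stack([(u-d["cx"])/d["fx"],(v-d["cy"])/d["fy"],np.ones(u.shape)],-1)*d["range_z"][...,None]
    return c@R.from_rotvec(d["attitude"]).as_matrix().T+d["eye"]
def cross(d1,p1,d2,p2):
    a,b=ray(d1,*p1),ray(d2,*p2)
    s=np.linalg.lstsq(np.stack([a,-b],1),d2["eye"]-d1["eye"],rcond=None)[0]
    q1,q2=d1["eye"]+a*s[0],d2["eye"]+b*s[1]
    return (q1+q2)/2,np.linalg.norm(q1-q2)
E
python3 - <<'E'
from h import *
np.set_printoptions(precision=1,suppress=True)
T,S=load("top0.npz"),load("scene0.npz")
for n,d in(("top",T),("scene",S)):
    P=pts(d); hsv=cv2.cvtColor(d["pixels"],cv2.COLOR_RGB2HSV)
    if n=="top":
        for u,v in((90,200),(120,200),(136,200),(442,250),(470,250),(250,200),(330,150),(180,105),(410,150),(243,160),(160,274)): print(u,v,P[v,u])
    m=((hsv[...,2]<40)).astype(np.uint8)
    b=(320,225,80,65) if n=="top" else (270,170,70,70)
    mm=np.zeros_like(m); mm[b[1]:b[1]+b[3],b[0]:b[0]+b[2]]=m[b[1]:b[1]+b[3],b[0]:b[0]+b[2]]
    k,l,s,c=cv2.connectedComponentsWithStats(mm)
    for i in range(1,k):
        if s[i,4]>30: print(n,"blk",c[i],s[i],"med",np.median(P[l==i],0), "corr z34",P[l==i][:,2].max(), "plane",plane(d,*c[i],34), cv2.fitLine(np.array([plane(d,u,v,30)[:2] for v,u in np.argwhere(l==i)],np.float32),cv2.DIST_L2,0,.01,.01).ravel())
    m=((hsv[...,0]<20)&(hsv[...,1]>90)&(hsv[...,2]>40)).astype(np.uint8)
    b=(190,250,50,50) if n=="top" else (385,285,60,60)
    mm=np.zeros_like(m); mm[b[1]:b[1]+b[3],b[0]:b[0]+b[2]]=m[b[1]:b[1]+b[3],b[0]:b[0]+b[2]]
    k,l,s,c=cv2.connectedComponentsWithStats(mm); i=1+s[1:,4].argmax()
    print(n,"egg",c[i],s[i],"zmax",P[l==i][:,2].max()); 
    if n=="top": e=c[i]
    else: print("cross",cross(T,e,S,c[i]))
    print("egg plane60",plane(d,*c[i],62))
E
```

```text
90 200 [677.6 329.7 129.7]
120 200 [679.2 284.2 120.9]
136 200 [693.2 281.8  36. ]
442 250 [ 601.2 -249.3   79.8]
470 250 [ 601.3 -297.2   79.1]
250 200 [699.9  84.4  -2.4]
330 150 [756.6 -57.  148.1]
180 105 [875.8 214.4   4.7]
410 150 [ 791.  -209.    11.3]
243 160 [765.1  93.7  38.4]
160 274 [564.1 245.1  -0.4]
top blk [384.  252.5] [380 234   9  38  65] med [ 601.4 -156.3   34. ] corr z34 1127.4605693171159 plane [ 600.5 -156.3   34. ] [   1.     0.2  600.8 -156.8]
top blk [355.6 260.6] [348 242  16  37 119] med [ 586.4 -106.5   31.8] corr z34 39.335150694101 plane [ 586.2 -106.    34. ] [   0.9    0.4  586.5 -106.3]
top egg [211.3 274.1] [199 263  25  24 463] zmax 1127.4605693171159
egg plane60 [561.2 143.2  62. ]
scene egg [413.5 315. ] [401 302  27  28 540] zmax 823.8996903302768
cross (array([561.7, 143.1,  60.1]), np.float64(1.1249331334910981))
egg plane60 [562.8 143.2  62. ]
```

```bash
cat >> h.py <<'E'
def delta(obs,target,yaw):
    "shift along present tool axes (cm) and turn about tool z (deg); turn applies after the shift"
    M=R.from_rotvec(obs["orientation"]); 
    x=M.as_matrix()[:,0]; return M.inv().apply(np.array(target)-obs["ee_pos"])/10, -np.degrees((yaw-np.arctan2(x[1],x[0])+np.pi)%(2*np.pi)-np.pi)
E
python3 - <<'E'
from h import *
from workcell import *
np.set_printoptions(precision=2,suppress=True)
T=load("top0.npz"); P=pts(T)
hub=plane(T,387,309,36); print("hub",hub, "loop",plane(T,388.5,319.5,20))
g=np.array([593.4,-131.2]); v=g-hub[:2]; print(np.linalg.norm(v),np.arctan2(v[1],v[0]))
n=(586.2-600.5,-106+156.3); print("yaw panels",np.arctan2(-n[0],n[1]),np.hypot(*n))
o=get_obs(); print(delta(o,[g[0],g[1],150],.30))
x0=P[250,425:445]; print(x0[:,1:])
for v in range(160,182,4): print(v,P[v,320:345:8].round())
E
```

```text
hub [ 501.26 -160.2    36.  ] loop [ 482.57 -164.71   20.  ]
96.59193577431061 0.3049516527777999
yaw panels 0.2769862896525753 52.293211796561124
(array([ 47.39, -24.39,   7.23]), np.float64(9.102556095341756))
[[-235.62   -0.12]
 [-237.41    0.09]
 [-239.27   -0.03]
 [-241.66   -2.87]
 [-242.69    1.17]
 [-244.96   -1.04]
 [-247.17   -2.89]
 [-248.24    0.87]
 [-249.8     2.2 ]
 [-252.29   -0.99]
 [-241.43   60.15]
 [-241.15   69.79]
 [-241.59   75.85]
 [-243.2    76.32]
 [-245.12   75.35]
 [-246.16   78.45]
 [-248.61   75.05]
 [-249.29   79.76]
 [-251.81   76.06]
 [-252.58   80.26]]
160 [[758. -43.  72.]
 [756. -56.  80.]
 [757. -70.  74.]
 [761. -85.  59.]]
164 [[757. -43.  42.]
 [757. -57.  46.]
 [757. -72.  43.]
 [762. -87.  20.]]
168 [[756. -44.  16.]
 [756. -58.  14.]
 [755. -73.  18.]
 [756. -87.  16.]]
172 [[748. -44.  20.]
 [749. -58.  16.]
 [749. -73.  15.]
 [749. -87.  17.]]
176 [[741. -44.  19.]
 [741. -58.  17.]
 [741. -73.  15.]
 [744. -88.   2.]]
180 [[738. -44.  -6.]
 [737. -59.  -0.]
 [737. -73.   2.]
 [738. -88.  -3.]]
```

Emit:
play_rows --plan "8.78 1 -0.5 0 0 0 0; 8.78 3.6 -1.85 0.4 0 0 0; 8.78 3.6 -1.85 0.6 0 0 0; 8.78 3.6 -1.85 0.6 0 0 0; 8.78 3.6 -1.85 0.6 0 0 0; 8.78 3.6 -1.85 0.6 0 0 0; 8.78 3.6 -1.85 0.6 0 0 0; 8.78 3.6 -1.85 0.6 0 0 0; 8.78 3.6 -1.85 0.6 0 0 0; 8.78 3.6 -1.85 0.6 0 0 0; 8.78 3.6 -1.85 0.6 0 0 0; 8.78 3.6 -1.85 0.6 0 0 0; 8.78 3.6 -1.85 0.6 0 0 0; 8.78 2.5 -1.3 0.4 0 0 0; 8.78 0.7 -0.4 0.4 0 0 0; 8.78 0 0 0 0 0 9; 8.78 0 0 0 0 0 0; 8.78 0 0 0 0 0 0"

```text
t: 2.35
ee_pos: [593.3, -132.1, 144.7]
orientation: [3.105, 0.476, -0.0]
ft_force: [-0.1, -0.1, -0.2]
width: 87.6
```

```bash
python3 - <<'E'
from h import *
from workcell import *
np.set_printoptions(precision=2,suppress=True)
d=get_image("wrist"); cv2.imwrite("pics/w1.png",d["pixels"][:,:,::-1]); P=pts(d)
hsv=cv2.cvtColor(d["pixels"],cv2.COLOR_RGB2HSV)
m=((hsv[...,2]<40)&(P[...,2]>5)&(P[...,2]<50)).astype(np.uint8)
k,l,s,c=cv2.connectedComponentsWithStats(m)
for i in range(1,k):
    if s[i,4]>150: 
        Q=P[l==i]; top=Q[Q[:,2]>30]; print(c[i],s[i],Q.mean(0),len(top),top.min(0) if len(top) else "",top.max(0) if len(top) else "", cv2.minAreaRect(top[:,:2].astype(np.float32)) if len(top)>5 else "")
print(d["eye"])
E
```

```text
[286.97 230.29] [281 187  13  87 423] [ 589.26 -107.25   34.5 ] 417 [ 555.21 -121.43   31.31] [619.16 -94.56  37.  ] ((587.276123046875, -108.01206970214844), (68.12783813476562, 4.387300968170166), 20.89299774169922)
[351.93 231.73] [344 189  16  86 417] [ 603.43 -156.54   34.27] 414 [ 568.2  -165.14   30.24] [ 635.39 -148.99   36.61] ((601.7451171875, -157.00071716308594), (68.39070129394531, 3.830289125442505), 11.497617721557617)
[ 668.65 -107.35  306.5 ]
```

View pics/w1.png

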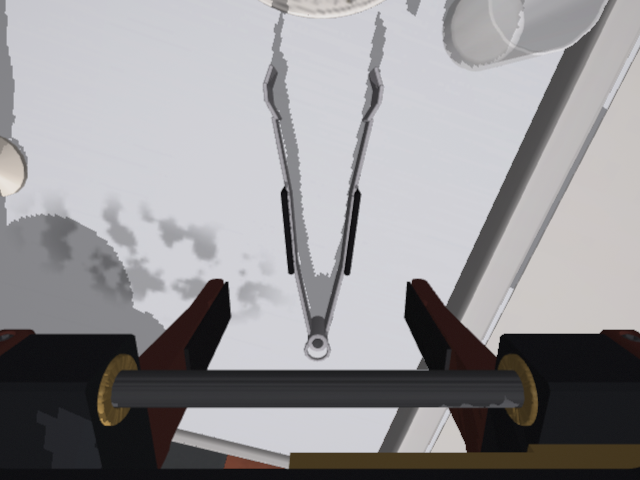

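The wrist view shows both panels: (287,230) and (352,232). They are centred between the fingers, and both measure 68 mm long, as specified. The midpoint is (594.5, -132.5) and the yaw is 0.285, so I descend.

Emit:
play_rows --plan "8.78 0.1 0 1 0 0 1; 8.78 0 0 2 0 0 0; 8.78 0 0 2 0 0 0; 8.78 0 0 2 0 0 0; 8.78 0 0 2 0 0 0; 8.78 0 0 2 0 0 0; 8.78 0 0 1.5 0 0 0; 8.78 0 0 0.9 0 0 0; 8.78 0 0 0.4 0 0 0; 8.78 0 0 0 0 0 0; 8.78 0 0 0 0 0 0"

```text
t: 3.78
ee_pos: [595.2, -131.5, 7.3]
orientation: [3.11, 0.445, 0.002]
ft_force: [-0.1, 0.9, -0.3]
width: 87.4
```

Emit:
play_rows --plan "7 0 0 0 0 0 0; 6.2 0 0 0 0 0 0; 5.8 0 0 0 0 0 0; 5.4 0 0 0 0 0 0; 5 0 0 0 0 0 0; 5 0 0 0 0 0 0; 5 0 0 0 0 0 0; 5 0 0 0 0 0 0; 5 0 0 0 0 0 0"

```text
t: 4.9
ee_pos: [595.0, -131.4, 6.8]
orientation: [3.11, 0.445, 0.001]
ft_force: [1.4, -0.2, 2.0]
width: 50.2
```

Emit:
play_rows --plan "5 0 0 -0.3 0 0 0; 5 0 0 -0.8 0 0 0; 5 0 0 -1.5 0 0 0; 5 0 0 -1.8 0 0 0; 5 0 0 -1.8 0 0 0; 5 0 0 -1.8 0 0 0; 5 0 0 -1.8 0 0 0; 5 0 0 -1.5 0 0 0; 5 0 0 -0.7 0 0 0; 5 0 0 0 0 0 0; 5 0 0 0 0 0 0"

```text
t: 6.28
ee_pos: [594.2, -131.2, 126.0]
orientation: [-3.109, -0.445, 0.002]
ft_force: [0.3, -0.1, -0.8]
width: 50.2
```

```bash
python3 - <<'E'
from workcell import *
import cv2, numpy as np
for n in ("wrist","scene","top"):
    d=get_image(n); cv2.imwrite(f"pics/{n}2.png",d["pixels"][:,:,::-1]); np.savez(f"{n}2.npz",**d)
a=cv2.imread("pics/wrist2.png"); b=cv2.imread("pics/scene2.png")
cv2.imwrite("pics/c2.png",np.vstack([cv2.resize(a,(400,300)),cv2.resize(b,(400,300))]))
print(get_obs()["ee_pos"])
E
```

```text
[ 594.30471984 -131.27592912  125.98489116]
```

View pics/c2.png

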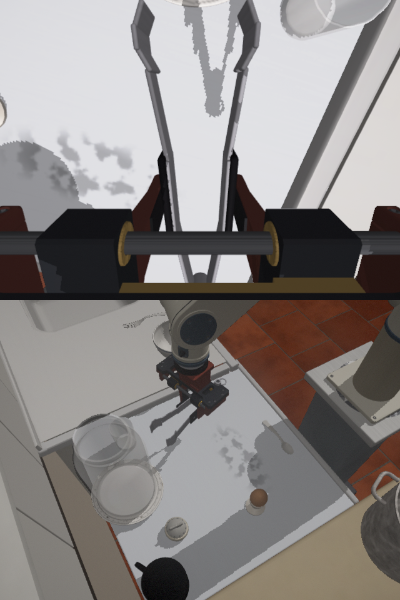

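The tongs are held and lifted, and they look level. In the wrist crop the jaws are at about (145,35) and (245,35). I measure the jaw midpoint in the tool frame.

```bash
python3 - <<'E'
from h import *
from workcell import *
np.set_printoptions(precision=1,suppress=True)
d=load("wrist2.npz"); P=pts(d); o=get_obs(); M=R.from_rotvec(o["orientation"])
Q=M.inv().apply((P.reshape(-1,3)-o["ee_pos"])).reshape(P.shape)
ok=(d["range_z"]>0)&(P[...,2]>100)&(P[...,2]<175)
for name,sl in(("L",(slice(0,480),slice(180,300))),("R",(slice(0,480),slice(340,440)))):
    q=Q[sl][ok[sl]]
    for a,b in((40,60),(60,80),(80,90),(90,100),(100,110),(110,120),(120,135)):
        s=q[(q[:,0]>a)&(q[:,0]<b)]
        if len(s): print(name,a,b,len(s),"y",np.percentile(s[:,1],[2,50,98]),"ztop",np.percentile(s[:,2],[5,50]))
print("egg off", delta(o,[562,143.1,59],.285))
E
```

```text
L 40 60 780 y [-27.8 -24.7 -22.5] ztop [-22.6 -20.3]
L 60 80 872 y [-31.1 -28.  -25.9] ztop [-22.7 -20.2]
L 80 90 581 y [-32.3 -29.4 -27.5] ztop [-27.4 -21.3]
L 90 100 692 y [-36.3 -33.5 -29.9] ztop [-29.3 -24.2]
L 100 110 881 y [-36.7 -34.2 -33.4] ztop [-29.6 -21.5]
L 110 120 1016 y [-35.1 -31.8 -29.6] ztop [-27.6 -19.5]
L 120 135 8 y [-32.6 -30.8 -30. ] ztop [-26.8 -26. ]
R 40 60 741 y [19.5 21.4 24.2] ztop [-22.7 -20.5]
R 60 80 835 y [22.2 24.1 26.9] ztop [-22.8 -20.6]
R 80 90 546 y [23.3 25.1 28. ] ztop [-27.4 -21.3]
R 90 100 635 y [25.1 28.5 31.5] ztop [-29.1 -25.4]
R 100 110 835 y [28.7 29.3 31.9] ztop [-29.5 -22.1]
R 110 120 1035 y [24.5 26.9 30.3] ztop [-27.7 -20. ]
R 120 135 31 y [24.2 24.5 26.6] ztop [-26.8 -17.3]
egg off (array([  4.6, -27.2,   6.7]), np.float64(-0.04228065390377871))
```

Emit:
play_rows --plan "5 -0.2 -0.96 0 0 0 0; 5 -0.4 -2 0 0 0 0; 5 -0.6 -2.5 0 0 0 0; 5 -0.6 -3 0 0 0 0; 5 -0.6 -3 0 0 0 0; 5 -0.6 -3 0 0 0 0; 5 -0.6 -3 0 0 0 0; 5 -0.6 -3 0 0 0 0; 5 -0.6 -2.5 0 0 0 0; 5 -0.5 -2 0 0 0 0; 5 -0.3 -1.2 0 0 0 0; 5 -0.2 -0.8 0 0 0 0; 5 0 0 0 0 0 0; 5 0 0 0 0 0 0; 5 0 0 0 0 0 0"

```text
t: 8.3
ee_pos: [463.7, 110.7, 126.6]
orientation: [3.11, 0.444, 0.0]
ft_force: [-0.2, -0.8, -1.2]
width: 50.4
```

```bash
python3 - <<'E'
from h import *
from workcell import *
np.set_printoptions(precision=1,suppress=True)
d=get_image("wrist"); cv2.imwrite("pics/w3.png",d["pixels"][:,:,::-1]); P=pts(d); o=get_obs(); M=R.from_rotvec(o["orientation"])
Q=M.inv().apply((P.reshape(-1,3)-o["ee_pos"])).reshape(P.shape)
hsv=cv2.cvtColor(d["pixels"],cv2.COLOR_RGB2HSV)
m=((hsv[...,0]<20)&(hsv[...,1]>90)&(hsv[...,2]>40)&(P[...,2]>45)&(P[...,2]<100))
q=P[m]; print(len(q),q.min(0),q.max(0)); 
# sphere-ish centre: fit using spheroid top cap (horizontal centre) 
from scipy.optimize import least_squares
q=q[q[:,2]>62]
f=lambda p:np.sqrt(((q[:,0]-p[0])/22)**2+((q[:,1]-p[1])/22)**2+((q[:,2]-p[2])/32)**2)-1
p=least_squares(f,[562,143,59],loss="soft_l1",f_scale=.03).x; print("egg",p,"tool",M.inv().apply(p-o["ee_pos"]))
ok=(d["range_z"]>0)&(P[...,2]>105)&(P[...,2]<175)
for c in(slice(180,310),slice(330,440)):
    s=Q[:,c][ok[:,c]]; s=s[(s[:,0]>100)&(s[:,0]<108)]; print("jaw",len(s),np.percentile(s,[5,50,95],axis=0))
E
```

```text
4414 [539.7 122.2  65.4] [580.5 163.   92. ]
egg [561.  142.7  58.2] tool [102.4  -3.5  68.4]
jaw 679 [[100.4 -36.4 -29.8]
 [104.  -34.2 -21.9]
 [107.6 -33.8   2.3]]
jaw 648 [[100.4  29.1 -29.9]
 [104.   29.4 -22.7]
 [107.6  31.7   2.5]]
```

View pics/w3.png

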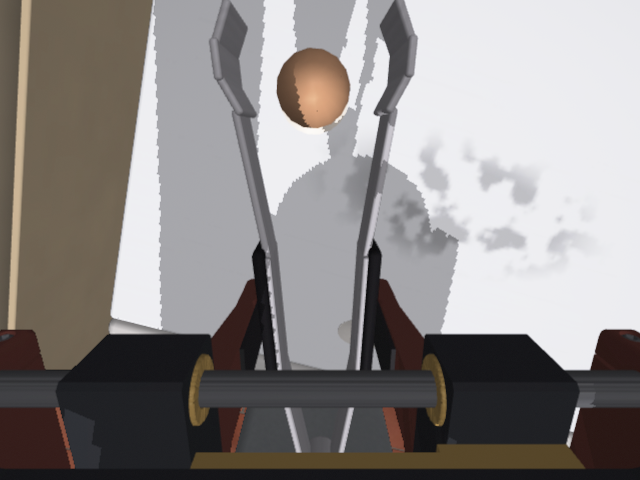

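The wrist view shows the egg at (313,88), centred between the jaws at (222,50) and (405,50). The remaining offset is 1–2 mm, so I go down 81 mm.

Emit:
play_rows --plan "5 -0.1 -0.1 0.5 0 0 0; 5 0 0 1 0 0 0; 5 0 0 1 0 0 0; 5 0 0 1 0 0 0; 5 0 0 1 0 0 0; 5 0 0 1 0 0 0; 5 0 0 1 0 0 0; 5 0 0 0.8 0 0 0; 5 0 0 0.5 0 0 0; 5 0 0 0.3 0 0 0; 5 0 0 0 0 0 0; 5 0 0 0 0 0 0"

```text
t: 9.85
ee_pos: [462.4, 111.9, 45.9]
orientation: [-3.11, -0.445, -0.001]
ft_force: [0.2, -0.4, -0.8]
width: 50.3
```

Now I close gradually.

Emit:
play_rows --plan "4.8 0 0 0 0 0 0; 4.6 0 0 0 0 0 0; 4.4 0 0 0 0 0 0; 4.2 0 0 0 0 0 0; 4 0 0 0 0 0 0; 3.8 0 0 0 0 0 0; 3.5 0 0 0 0 0 0; 3 0 0 0 0 0 0; 2.5 0 0 0 0 0 0; 2 0 0 0 0 0 0; 2 0 0 0 0 0 0; 2 0 0 0 0 0 0"

```text
t: 11.35
ee_pos: [462.2, 111.8, 45.7]
orientation: [-3.11, -0.445, -0.0]
ft_force: [1.0, -0.3, -0.0]
width: 39.7
```

```bash
python3 - <<'E'
from workcell import *
import cv2
for n in("wrist","scene"): cv2.imwrite(f"pics/{n}4.png",get_image(n)["pixels"][:,:,::-1])
a=cv2.imread("pics/wrist4.png"); b=cv2.imread("pics/scene4.png")[200:440,260:580]
import numpy as np
cv2.imwrite("pics/c4.png",np.vstack([cv2.resize(a,(400,300)),cv2.resize(b,(400,300))]))
E
```

```text
(no output)
```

View pics/c4.png

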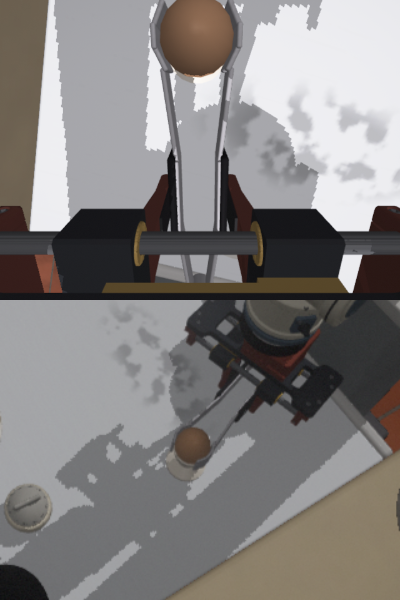

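The opening is 39.7 mm, as expected for jaws closed on the egg, and in the wrist crop they hug the egg at (197,35). Next is the lift of about 140 mm, slow at first.

Emit:
play_rows --plan "2 0 0 -0.1 0 0 0; 2 0 0 -0.3 0 0 0; 2 0 0 -0.5 0 0 0; 2 0 0 -0.8 0 0 0; 2 0 0 -1 0 0 0; 2 0 0 -1.2 0 0 0; 2 0 0 -1.2 0 0 0; 2 0 0 -1.2 0 0 0; 2 0 0 -1.2 0 0 0; 2 0 0 -1.2 0 0 0; 2 0 0 -1.2 0 0 0; 2 0 0 -1.2 0 0 0; 2 0 0 -1 0 0 0; 2 0 0 -0.8 0 0 0; 2 0 0 -0.6 0 0 0; 2 0 0 -0.3 0 0 0; 2 0 0 -0.2 0 0 0; 2 0 0 0 0 0 0; 2 0 0 0 0 0 0; 2 0 0 0 0 0 0"

```text
t: 13.95
ee_pos: [462.0, 111.8, 185.5]
orientation: [3.11, 0.445, -0.001]
ft_force: [0.6, -1.0, -1.2]
width: 39.7
```

```bash
python3 - <<'E'
from h import *
from workcell import *
np.set_printoptions(precision=1,suppress=True)
I={}
for n in("wrist","scene"):
    d=I[n]=get_image(n); cv2.imwrite(f"pics/{n}5.png",d["pixels"][:,:,::-1]); P=pts(d)
    hsv=cv2.cvtColor(d["pixels"],cv2.COLOR_RGB2HSV)
    m=(hsv[...,0]<20)&(hsv[...,1]>90)&(hsv[...,2]>40)&(P[...,2]>100)&(P[...,2]<260)&(np.hypot(P[...,0]-562,P[...,1]-143)<50)&(d["range_z"]>0)
    print(n,m.sum(),P[m].min(0),P[m].max(0))
a=I["wrist"]["pixels"]; b=I["scene"]["pixels"]
cv2.imwrite("pics/c5.png",np.vstack([cv2.resize(a,(400,300)),cv2.resize(b,(400,300))])[:,:,::-1])
o=get_obs(); print(o["t"],o["ee_pos"],o["width"],o["ft_force"],np.abs(o["qvel"]).max())
E
```

```text
wrist 11638 [539.2 122.1 203. ] [578.4 163.3 232.2]
scene 714 [546.  126.1 196.1] [584.2 164.4 230.4]
14.05 [462.1 111.8 185.6] 39.852989061208696 [-0.4 -0.  -1.5] 0.001957281111922303
```

View pics/c5.png

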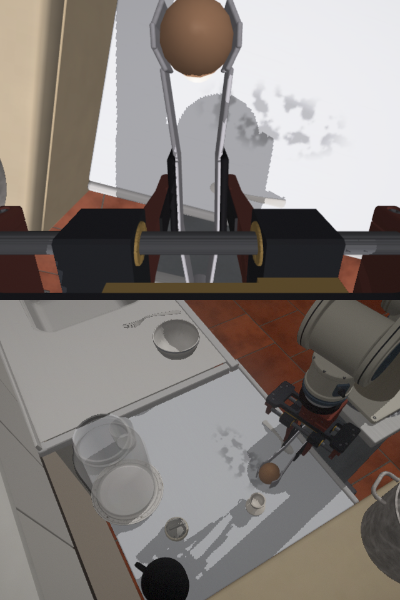

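The egg tip is at 232 mm, which puts the girth at about 200 mm. The egg is still held at (268,472) in the lower crop, and the cup stands upright on the surface at (257,503). Timer and glass are in place and the arm is at rest, so I hand in.

```bash
python3 -c "
from workcell import *
print(close_job())"
```

```text
the job is handed in; nothing more can be done
None
```

I gripped the tongs by their black panels, part closed to 50 mm, and lowered them over the egg from above. I then closed the jaws on it (39.7 mm over the panels), lifted it about 140 mm and handed in the job at t ≈ 14 s. `close_job()` gives no verdict, so I don't know the official result.

**Last checks before handing in:**
- **Egg:** the tip measured about 232 mm up, so the girth is near 200 mm. It is in the jaws and clear of the cup.
- **Grip and arm:** the finger opening held steady at 39.7–39.9 mm, and the arm was at rest with joint speeds under 0.002 rad/s.
- **Cup and bystanders:** in the scene picture the cup stands upright and the timer is in its place. The glass is hard to make out there. I judged these by eye and did not measure them again.

No check failed. The two views agreed on the egg's height to about 2 mm.

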